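Take the hub cap off a disc slicer

ROBOT

A 6-joint arm with a two-finger parallel gripper is mounted at the origin on a cart in front of the work surface, level with it; the furniture and walls round the work are solid. World frame = base frame: x ahead of the robot, y to its left, z up, the work surface at z = 0. Lengths are in m, angles in rad, forces in N, time in s.
With the tool pointing down it reaches from about 0.375 to 0.9 m from the base axis. Payload 3.1 kg.
Tool frame: the origin (TCP) lies midway between the tips of the shut fingers; the grasp point (between the pads) lies 19 mm behind it; x points along the fingers, y is the direction in which the jaws open and shut, and the axes are right-handed (so a half turn about x gives the same grasp; the last joint's range is limited). The gripper opens to 87 mm and grips with 3 to 60 N. Pads are 19 mm wide; open, the fingers measure 117 mm over their backs; the gripper's body (75 mm by 190 mm) begins 51 mm behind the grasp point.
Start: joints at [0.944, 0.527, 1.433, -0, 1.181, -0.178], TCP at [0.271, 0.563, 0.223] pointing down, gripper open.
Joint ranges: [-3.08, 3.08], [-0.75, 2.2], [0.22, 2.44], [-1.43, 4.57], [0, 2.65], [-2.85, 2.85]. Speed limits (rad/s): [2.79, 2.79, 3.14, 3.14, 3.14, 3.14].

INTERFACE

Orientations are given as a unit quaternion [x, y, z, w].
In Python, from rig import get_obs, imaging, robot gives the robot as it stands.
- The arm moves only by the shell command python3 -m inch 'ROWS' [FORCE]. ROWS is JSON, a list of rows, each a list of 3 entries, a list of its own where there are three numbers: the finger opening in mm, from 0 to 87, then the shift along the tool's x, y, z in mm, then the turn, a rotation vector about the tool's x, y, z in degrees. In form: [[grip, [dx, dy, dz], [wx, wy, wz]], ...]. A call has 1 to 12 rows; each row shifts and turns the pose as measured when the row begins, along the tool's axes as they then stand; what a row does not reach is not made up. A row lasts 1/8 s, in which the tool goes at most 62.5 mm and 10.7 degrees, less where a joint would pass 70% of its speed; a pose out of reach is approached as far as the arm can. A call with a gripper value outside its range is refused whole. The fingers move at their own pace and stop on an object; FORCE is the grip in N (left out, the last holds). Time passes only in rows, so rows that do not move let the fingers close. It gives the time, the measured TCP pose, the force and the opening at its end, in the units of the state.
- get_obs(): the state, without advancing time (a new reading comes with each control period).
- imaging.camera(name): name is "scene" or "side" or "wrist"; returns the picture (420x560x3 uint8, red, green, blue); there is no depth.
- imaging.camera_params(name): a dict with "camera_matrix" (3x3 intrinsics, pixels), "xyz" and "rotation" of the camera in the world. Camera axes: x right, y down, z forward; pixel columns grow to the right and rows downward; lengths in m; the calibration is good to about 2 mm. The wrist camera is an equidistant fisheye: a pixel r from the principal point sees the ray r / f radians off the axis. A picture is of the moment at which its call begins: read the wrist's pose just before it. camera_params takes no time and is no camera call; for the wrist camera it gives the pose at the moment of the call.
- robot.hand_in(): hands the job in, once; it reports no verdict.
Trained networks look in the newest picture that a camera, given by its name, has taken for a name from the list of things; names that differ only in an ending like _2 or _b are one class to them, and where a whole thing is asked for, a point or a joint stands for the part that bears it (a point fixed in the world has none). Each returns a list of dicts, best first, with "confidence" (0 to 1); they miss things now and then, are a little off and sometimes report something else, mostly with a low value. They report only what shows in the picture. A call takes as long as a camera call.
- imaging.cut_out(camera, target): "pixels" (420x560 bool, what is visible of it) and "box" ([centre column, centre row, width, height] in pixels, round what is visible of it).
- imaging.tip_of(camera, target): "pixel" ([column, row] in pixels: a listed point, or the origin of a listed thing).
The state is a dict: "time": time; "q": joint angles; "joint_velocities": joint speeds; "joint_torque": joint torques, N m; "position": TCP position; "tool_rot": TCP orientation; "ft_force": force on the tool from outside, world axes, zero at the start; "moment": the same for the moment, N m; "grip_width": finger opening in m.
Only numpy, scipy, OpenCV 4.12 (cv2) and the standard library are available. Lean on these libraries where they do the work, as an engineer would, in place of code of your own. Each camera call takes 0.05 s, during which the arm holds its last target. There are 200 camera calls.

TASK

The slicing disc has to come out for washing, so take off the hub cap that holds it: slide the slicer's guard along its rods all the way to its stop over the motor, so that the disc is uncovered, and leave it there. Then unscrew the cap by its knob; nobody remembers whether its thread is right- or left-handed, so feel which way it gives. Lift the cap off and finish while still holding it in the gripper, upright and still, 5 cm or more above the disc and touching nothing else, with the other things left where they stand.

Things in the scene. Friction and masses are not known exactly. Their poses are not given: they have to be found in the camera images.
- slicer: Electric vegetable slicer, fixed: low white housing 210 x 360 x 98 mm (x, y, z). Origin: centre of its underside; x to the back, y to the left, z up. Right half (y < 0): round well, 170 mm across, 48 mm deep, holding the slicing disc. Left half: closed motor housing, flat deck at z = 98 mm. Guide rods along y at x = +-96 mm; their end posts rise to z = 115 mm.
- hub (a point): Middle of the top face of the slicing disc, where the cap stands: slicer frame x = 0, y = -85, z = 56 mm; axes as the slicer. The threaded spindle end inside the cap stands 13 mm above it. The flat steel disc is 158 mm across and does not turn (the drive is braked).
- guard (a joint): Position of the guard along its rods: 0 = fully over the disc and cap, 0.17 m = at its stop over the motor (it moves along the slicer's +y). Starts at 0 to 0.03; 3 to 5 N move it, friction holds it where it is left. Steel plate 178 x 164 mm (x, y), top 108 mm above the slicer's underside; on it, a grip fin in front and a feed chute with grey pusher behind (68 x 104 mm, top at 151 mm).
- guard_grip (a point): Middle of the guard's upright grey grip fin, 131 mm above the slicer's underside; axes as the slicer. The fin is 14 mm thick along y, 66 mm long along x and stands from 108 to 143 mm. The feed chute begins 46 mm behind this point (+x). It moves with the guard.
- cap: Black hub cap, loose, about 60 g, 41 mm high, screwed on the spindle at the disc's middle. Origin: centre of its underside, on the disc; z up. Skirt 54 mm across up to 18.5 mm, above it a ribbed round knob 42 mm across: grip the knob. A small raised pointer on its top runs along +x. Hollow skirt, threaded inside (see thread).
- thread (a point): The cap's thread, a point on the axis 8 mm above the disc. Coarse, two starts, right- or left-handed (changes from run to run, not visible). The wrong way it comes up hard within 0.1 rad (over 0.5 N m); the right way it turns freely (under 0.2 N m), lets go after 0.87 rad and lifts straight off (until a stop at 2.2 rad). Right-handed: loosens anticlockwise from above. It does not climb by itself.
- brush: Bystander, loose: wooden scrubbing brush, 62 x 154 x 47 mm, lying to the right of the slicer. Origin: centre of its underside.
- spice: Bystander, loose: spice jar with a red lid, 45 mm across, 106 mm high. Origin: centre of its underside.
- honey: Bystander, loose: squat jar with a yellow lid behind the slicer, 64 mm across, 98 mm high. Origin: centre of its underside.
- sardines: Bystander, loose: flat oblong tin, 63 x 105 x 26 mm. Origin: centre of its underside.
- cup: Bystander, loose: white mug to the left of the slicer, 80 mm across, 111 mm with its handle, 102 mm high. Origin: centre of its underside.

How it is judged:
On the way, in this order (a step that is already met when the one before it is completed fails the run):
1. the guard is slid to its stop over the motor (value of joint guard above 0.162 m), for 0.2 s.
2. the gripper has the cap lifted clear of the spindle (z of cap in the frame of slicer above 0.086 m and contact force between the fingers and cap above 1 N), for 0.2 s.
At the end, for the whole second after the job is handed in: The guard is within 10 mm of its stop; the cap is gripped by the fingers, its underside at least 42 mm above the disc, within 0.5 rad of upright, at rest (slower than 0.03 m/s) and touching no part of the slicer (value of joint guard above 0.16 m and z of cap in the frame of slicer above 0.098 m and contact force between the fingers and cap above 1 N and contact force between cap and slicer below 0.1 N and angle between cap's own z axis and vertical below 0.5 rad and linear speed of cap below 0.03 m/s); the arm keeps its last pose, push and grip.
It fails at once if a bystander is pushed or knocked more than 4 cm from its place (distance of any of brush, spice, honey, sardines, cup from where it was at the start of the episode above 0.04 m).
It also fails if it takes over 51 s, if anything falls off the work surface, if the arm or the gripper's body presses on something with over 40 N, if the wrist force passes 120 N, or if a joint passes its speed limit or range.

## Working session

There is one attempt and no reset: what is moved stays moved. The work goes in short steps, Python scripts to look and compute and a shell command to move; the robot and the scene stay as the last step left them, time stands still between calls to the robot, and variables do not carry over. Pictures are saved under pics/ and viewed, about 8 in all and at most 12, crops included, and the job is handed in when it is done.

```bash
ls; mkdir -p pics; python3 - <<'E'
from rig import get_obs, imaging, robot
import cv2,numpy as np
o=get_obs();print({k:np.round(v,3).tolist() for k,v in o.items()})
ims=[]
for c in ["scene","side"]:
    im=imaging.camera(c);p=imaging.camera_params(c);print(c,p)
    ims.append(im)
    for t in ["guard_grip","hub","cap","slicer","brush","spice","honey","sardines","cup"]:
        print(t,[(np.round(d["pixel"]).tolist(),round(d["confidence"],2)) for d in imaging.tip_of(c,t)][:2])
cv2.imwrite("pics/a.png",cv2.cvtColor(ims[0],cv2.COLOR_RGB2BGR))
cv2.imwrite("pics/b.png",cv2.cvtColor(ims[1],cv2.COLOR_RGB2BGR))
E
```

```text
pics
{'time': 0.0, 'q': [0.943, 0.528, 1.434, 0.0, 1.181, -0.178], 'joint_velocities': [0.0, -0.0, 0.0, 0.001, 0.0, -0.0], 'joint_torque': [0.0, -44.004, -17.659, 0.063, 0.058, -0.0], 'position': [0.271, 0.563, 0.222], 'tool_rot': [0.157, 0.69, -0.158, 0.689], 'ft_force': [0.326, -0.18, -0.598], 'moment': [0.006, 0.038, -0.071], 'grip_width': 0.087}
scene {'camera_matrix': array([[477.61714266,   0.        , 276.55698854],
       [  0.        , 477.61714266, 211.42878507],
       [  0.        ,   0.        ,   1.        ]]), 'xyz': array([-0.15957374, -0.74670669,  0.94192407]), 'rotation': array([ 0.8254245 , -0.38344018,  0.16735529, -0.37899898])}
guard_grip [([268.0, 232.0], 0.8)]
hub [([282.0, 248.0], 0.61)]
cap []
slicer [([265.0, 246.0], 0.65)]
brush [([319.0, 309.0], 0.87)]
spice [([380.0, 263.0], 0.86), ([285.0, 240.0], 0.37)]
honey [([326.0, 212.0], 0.9)]
sardines [([398.0, 319.0], 0.87)]
cup [([166.0, 197.0], 0.7), ([281.0, 246.0], 0.42)]
side {'camera_matrix': array([[383.76099259,   0.        , 279.48100313],
       [  0.        , 383.76099259, 208.42834776],
       [  0.        ,   0.        ,   1.        ]]), 'xyz': array([ 0.34059926, -0.6353387 ,  0.9601258 ]), 'rotation': array([ 0.93441384, -0.19461701,  0.06014707, -0.292194  ])}
guard_grip [([251.0, 239.0], 0.68), ([339.0, 227.0], 0.68)]
hub [([269.0, 252.0], 0.97)]
cap []
slicer [([256.0, 236.0], 0.61)]
brush [([272.0, 328.0], 0.61)]
spice [([359.0, 302.0], 0.78)]
honey [([339.0, 227.0], 0.75)]
sardines [([335.0, 370.0], 0.86), ([252.0, 239.0], 0.31)]
cup [([213.0, 153.0], 0.79)]
```

View pics/a.png

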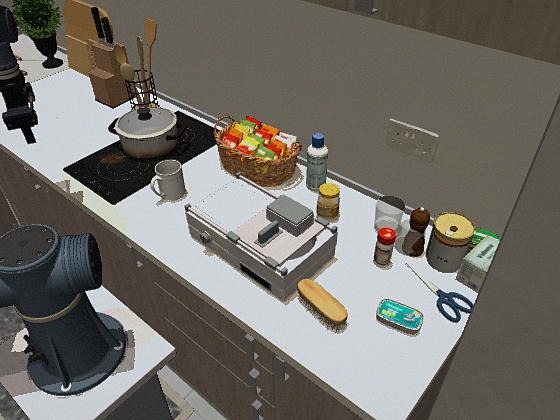

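View pics/b.png

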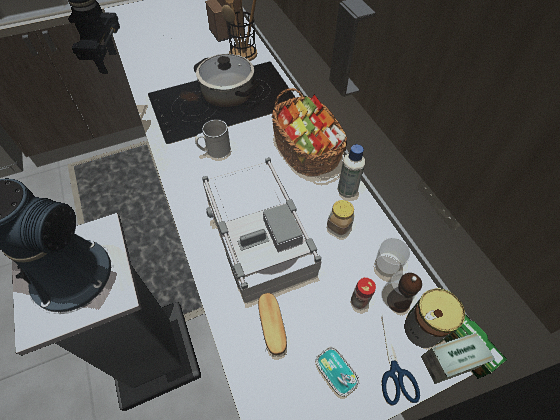

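The scene view shows the guard's fin at about (268,232), with the guard covering the disc. The side view shows the fin at (251,239). Next I'll fit the slicer pose and check it with an overlay.

```bash
cat > h.py <<'E'
import numpy as np,cv2
from scipy.spatial.transform import Rotation as R
from scipy.optimize import least_squares
from rig import get_obs, imaging, robot
def proj(c,P):
    p=imaging.camera_params(c);K=p["camera_matrix"]
    q=R.from_quat(p["rotation"]).inv().apply(np.atleast_2d(P)-p["xyz"])
    if c=="wrist":
        r=np.linalg.norm(q[:,:2],axis=1);th=np.arctan2(r,q[:,2])
        d=q[:,:2]/np.maximum(r,1e-9)[:,None]*th[:,None]
        return d*K[0,0]+K[:2,2]
    return q[:,:2]/q[:,2:]*[K[0,0],K[1,1]]+K[:2,2]
def w(pose,L):  # slicer->world
    x,y,a=pose;L=np.atleast_2d(L).astype(float)
    return R.from_euler('z',a).apply(L)+[x,y,0]
def hull(c,pose,L,img):
    h=cv2.convexHull(proj(c,w(pose,L)).astype(np.float32)).astype(int)
    return h
box=np.array([[sx*.105,sy*.18,z] for sx in(-1,1) for sy in(-1,1) for z in(0,.098)])
E
python3 - <<'E'
from h import *
M={};pts={}
for c in["scene","side"]:
    imaging.camera(c)
    M[c]=imaging.cut_out(c,"slicer")[0]
    print(c,M[c]["confidence"],M[c]["box"],M[c]["pixels"].sum())
    pts[c]=[imaging.tip_of(c,t)[0]["pixel"] for t in("guard_grip","hub","slicer")]
def res(v):
    L=[[v[4],-.085+v[3],.131],[0,-.085,.056],[0,0,0]]
    return np.r_[np.concatenate([(proj(c,w(v[:3],L))-pts[c]).ravel() for c in pts]),v[4]*200+4]
f=least_squares(res,[.55,-.05,0.,.01,-.02]);print("tips",f.x,f.fun.round(1))
v=f.x[:3]
# refine on silhouette min-area style: IoU of box hull
from scipy.optimize import minimize
def iou(v):
    s=0
    for c in M:
        m=np.zeros((420*4,560*4),np.uint8)
        cv2.fillConvexPoly(m,cv2.convexHull(((proj(c,w(v,box))+.5)*4).astype(np.float32)).astype(int),1)
        a=cv2.resize(M[c]["pixels"].astype(np.uint8),(2240,1680),interpolation=0)
        s+=(m&a).sum()/(m|a).sum()
    return -s
g=minimize(iou,v,method="Nelder-Mead",options=dict(initial_simplex=v+np.array([[0,0,0],[.02,0,0],[0,.02,0],[0,0,.1]]),maxiter=120))
print("iou",g.x,g.fun)
out=[]
for c,(a,b) in {"scene":(175,160),"side":(190,145)}.items():
    im=cv2.cvtColor(imaging.camera(c),cv2.COLOR_RGB2BGR)
    im=cv2.resize(im,None,fx=4,fy=4,interpolation=cv2.INTER_CUBIC)
    for vv,col in((v,(0,0,255)),(g.x,(0,255,0))):
        for L in ([[s*.105,t*.18,.098] for s,t in((-1,-1),(-1,1),(1,1),(1,-1))],[[s*.105,t*.18,0] for s,t in((-1,-1),(-1,1),(1,1),(1,-1))]):
            cv2.polylines(im,[((proj(c,w(vv,L))+.5)*4).astype(int)],True,col,1)
    out.append(im[b*4:b*4+600,a*4:a*4+ (170 if c=="scene" else 140)*4])
    cv2.imwrite(f"pics/o_{c}.png",out[-1])
E
```

```text
scene 0.71 [263.4, 236.8, 152.1, 125.5] 10944
side 0.88 [259.5, 231.8, 116.2, 144.1] 10221
tips [ 0.50782747 -0.09248517 -0.00938679  0.01658471 -0.03452481] [ 2.5 -1.6  0.8  4.5 -3.6  0.4 -1.5 -0.9  1.   0.8  1.7 -2.7 -2.9]
iou [ 0.51389938 -0.08769083 -0.02066125] -1.8960439780410228
```

View pics/o_scene.png

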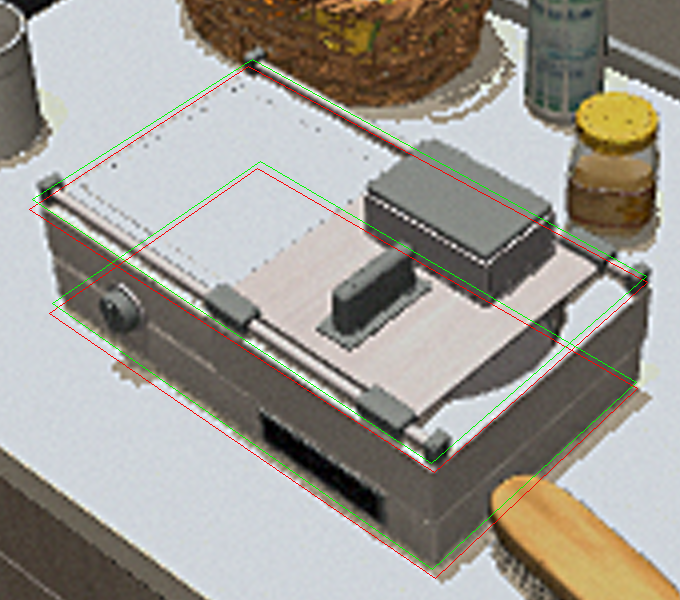

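View pics/o_side.png

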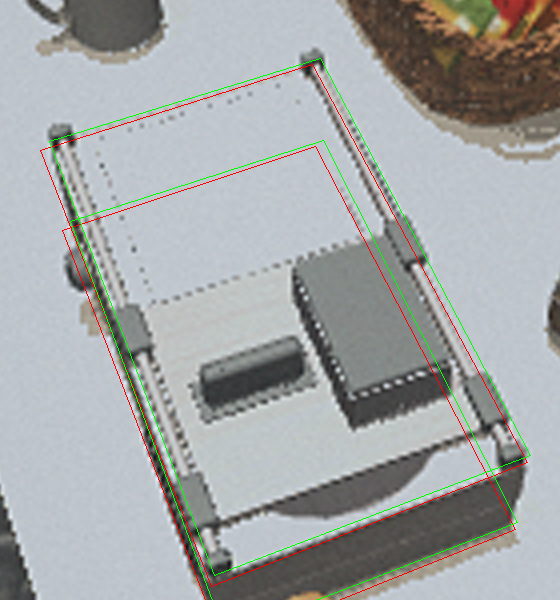

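The green fit matches the housing in both views, so I'm using it. Next I'll work out the fin and hub positions and the move in tool axes.

```bash
cat >> h.py <<'E'
P0=np.array([.5139,-.0877,-.0207])
def togo(target,yaxis_ang):
    """shift (mm, tool axes) and turn about tool x (deg) to bring TCP to target, jaws (tool y) along world angle, mod 180"""
    o=get_obs();T=R.from_quat(o["tool_rot"]);m=T.as_matrix()
    a=np.arctan2(m[1,1],m[0,1])
    d=(yaxis_ang-a+np.pi/2)%np.pi-np.pi/2
    print("t",o["time"],"pos",o["position"].round(4) if hasattr(o["position"],"round") else o["position"],"q",np.round(o["q"],2),"w",round(o["grip_width"],4))
    print("tool axes",m.round(3).tolist())
    print("shift mm",(T.inv().apply(np.array(target)-o["position"])*1000).round(1),"yaw turn world",np.degrees(d).round(1),"-> about tool x",-np.degrees(d).round(1), "tilt err deg",np.degrees(np.arccos(-m[2,0])).round(2))
E
python3 - <<'E'
from h import *
pix={"scene":[268,232],"side":[251,239]}
f=least_squares(lambda v:np.concatenate([(proj(c,w(P0,[v[0],v[1],.131]))[0]-pix[c]) for c in pix]),[-.03,-.07]);print("fin slicer xy",f.x,f.fun.round(1))
F=w(P0,[*f.x,.131])[0];H=w(P0,[0,-.085,.056])[0];print("fin",F,"hub",H)
# fin in image from crop: scene box (375,300)/4+(175,160); side (250,370)/4+(190,145)
togo([F[0],F[1],.22],np.pi/2+P0[2])
E
```

```text
fin slicer xy [-0.04477786 -0.07900968] [-0.5  0.1  0.4  0.2]
fin [ 0.46749635 -0.16576592  0.131     ] hub [ 0.51214063 -0.17268179  0.056     ]
t 1.6 pos [0.2711 0.5631 0.2226] q [ 0.94  0.53  1.43 -0.    1.18 -0.18] w 0.087
tool axes [[-0.0, 0.434, 0.901], [-0.0, 0.901, -0.434], [-1.0, -0.0, 0.0]]
shift mm [   2.6 -571.5  493.1] yaw turn world 24.5 -> about tool x -24.5 tilt err deg 0.0
```

```bash
python3 -m inch '[[87,[0,-46,39.5],[0,0,0]],[87,[0,-46,39.5],[0,0,0]],[87,[0,-46,39.5],[0,0,0]],[87,[0,-46,39.5],[0,0,0]],[87,[0,-46,39.5],[0,0,0]],[87,[0,-46,39.5],[0,0,0]],[87,[0,-46,39.5],[0,0,0]],[87,[0,-46,39.5],[0,0,0]],[87,[0,-46,39.5],[0,0,0]],[87,[0,-46,39.5],[0,0,0]],[87,[0,-46,39.5],[0,0,0]],[87,[0,0,0],[-8,0,0]]]' 10
python3 -c "
from h import *
togo([.4675,-.1658,.22],np.pi/2+P0[2])"
```

```text
time: 3.1
position: [0.4561, -0.0989, 0.2249]
tool_rot: [0.108, 0.692, -0.105, 0.706]
ft_force: [-0.7, 1.3, 0.2]
grip_width: 0.087
t 3.1 pos [ 0.4561 -0.0989  0.2249] q [-0.46  0.3   1.83  0.01  0.99 -1.74] w 0.087
tool axes [[0.02, 0.298, 0.954], [0.002, 0.955, -0.298], [-1.0, 0.008, 0.019]]
shift mm [  5.  -60.5  30.7] yaw turn world 16.1 -> about tool x -16.1 tilt err deg 1.16
```

```bash
python3 -m inch '[[60,[2,-31,15],[-8,0,0]],[60,[2,-30,12],[-8,0,0]],[60,[0,0,0],[0,0,0]]]' 
python3 - <<'E'
from h import *
togo([.4675,-.1658,.22],np.pi/2+P0[2])
im=imaging.camera("wrist")
t=imaging.tip_of("wrist","guard_grip");print([(d["pixel"],d["confidence"]) for d in t])
m=imaging.cut_out("wrist","guard_grip");print([(d["box"],d["confidence"]) for d in m])
im=cv2.cvtColor(im,cv2.COLOR_RGB2BGR)
q=proj("wrist",w(P0,[-.045,-.079,.131]));print(q)
cv2.circle(im,tuple(q[0].astype(int)),4,(0,0,255),1)
for L in [[-.105,-.18,.098],[.105,-.18,.098],[.105,.18,.098],[-.105,.18,.098]]:
    cv2.circle(im,tuple(proj("wrist",w(P0,L))[0].astype(int)),4,(0,255,0),1)
cv2.imwrite("pics/w1.png",im)
E
```

```text
time: 3.48
position: [0.469, -0.168, 0.2213]
tool_rot: [0.007, 0.699, -0.005, 0.715]
ft_force: [-1.1, -1.1, -0.3]
grip_width: 0.0651
t 3.475 pos [ 0.469  -0.168   0.2213] q [-0.58  0.35  1.76  0.02  1.01 -2.14] w 0.0651
tool axes [[0.022, 0.017, 1.0], [0.002, 1.0, -0.017], [-1.0, 0.002, 0.021]]
shift mm [ 1.2  2.1 -1.5] yaw turn world -0.2 -> about tool x 0.2 tilt err deg 1.24
[([291.7, 215.8], 0.92), ([62.3, 232.3], 0.55)]
[([292.5, 227.9, 198.8, 203.9], 0.81)]
[[283.13576646 207.67577231]]
```

View pics/w1.png

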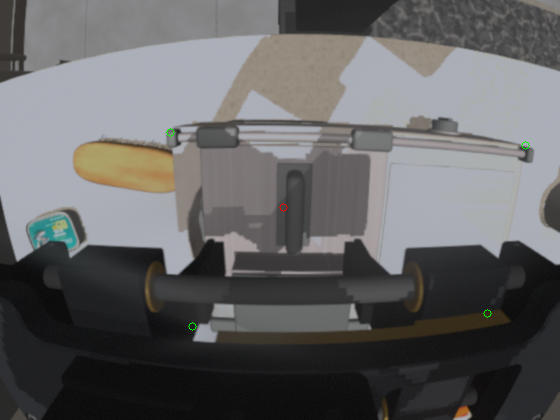

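The wrist view shows the fin at about (292,216), roughly 9 px to the +y side of my estimate. I'll re-solve its position from this view.

```bash
python3 - <<'E'
from h import *
f=least_squares(lambda v:proj("wrist",[v[0],v[1],.131])[0]-[291.7,215.8],[.4675,-.166]);print(f.x)
togo([f.x[0],f.x[1],.150-.019-.0+.0],np.pi/2+P0[2])
E
```

```text
[ 0.47430362 -0.15890422]
t 3.625 pos [ 0.4676 -0.1649  0.2211] q [-0.57  0.35  1.76  0.02  1.01 -2.14] w 0.0612
tool axes [[0.019, 0.015, 1.0], [0.004, 1.0, -0.015], [-1.0, 0.004, 0.019]]
shift mm [90.2  5.7  4.9] yaw turn world -0.3 -> about tool x 0.3 tilt err deg 1.13
```

```bash
python3 -m inch '[[55,[25,6,5],[0,1,0]],[55,[30,0,0],[0,0,0]],[55,[30,0,0],[0,0,0]],[55,[18,0,0],[0,0,0]],[0,[0,0,0],[0,0,0]],[0,[0,0,0],[0,0,0]],[0,[0,0,0],[0,0,0]]]' 15 
python3 -c "
from h import *
togo([.474,-.159,.118],np.pi/2+P0[2])"
```

```text
time: 4.5
position: [0.4734, -0.1513, 0.1189]
tool_rot: [0.005, 0.706, -0.003, 0.709]
ft_force: [-0.6, 0.4, -0.2]
grip_width: 0.0329
t 4.5 pos [ 0.4734 -0.1513  0.1189] q [-0.54  0.52  1.85  0.01  0.77 -2.1 ] w 0.0329
tool axes [[0.004, 0.011, 1.0], [0.004, 1.0, -0.011], [-1.0, 0.004, 0.004]]
shift mm [ 0.8 -7.7  0.7] yaw turn world -0.6 -> about tool x 0.6 tilt err deg 0.32
```

Still closing.

```bash
python3 -m inch '[[0,[0,0,0],[0,0,0]],[0,[0,0,0],[0,0,0]],[0,[0,0,0],[0,0,0]],[0,[0,0,0],[0,0,0]],[0,[0,0,0],[0,0,0]]]' 15
```

```text
time: 5.12
position: [0.4741, -0.1526, 0.12]
tool_rot: [0.005, 0.705, -0.004, 0.709]
ft_force: [0.0, -1.6, -1.2]
grip_width: 0.0141
```

```bash
python3 -m inch '[[0,[0,15,0.2],[0,0,0]],[0,[0,25,0.2],[0,0,0]],[0,[0,25,0.2],[0,0,0]],[0,[0,25,0.2],[0,0,0]],[0,[0,25,0.2],[0,0,0]]]' 25
python3 -c "
from h import *
togo([.474,-.159,.118],np.pi/2+P0[2])"
```

```text
time: 5.75
position: [0.478, -0.0376, 0.1199]
tool_rot: [0.005, 0.704, -0.007, 0.71]
ft_force: [1.3, -4.2, -3.7]
grip_width: 0.0138
t 5.75 pos [ 0.478  -0.0376  0.1199] q [-0.31  0.5   1.9   0.    0.74 -1.87] w 0.0138
tool axes [[0.009, 0.017, 1.0], [-0.003, 1.0, -0.017], [-1.0, -0.003, 0.009]]
shift mm [   2.3 -121.4   -2. ] yaw turn world -0.2 -> about tool x 0.2 tilt err deg 0.57
```

```bash
python3 -m inch '[[0,[0,20,0],[0,0,0]],[0,[0,12,0],[0,0,0]],[0,[0,8,0],[0,0,0]],[0,[0,5,0],[0,0,0]],[0,[0,5,0],[0,0,0]],[0,[0,5,0],[0,0,0]]]' 25; python3 -m inch '[[0,[0,5,0],[0,0,0]],[0,[0,5,0],[0,0,0]]]'
```

```text
time: 6.5
position: [0.479, -0.0061, 0.1197]
tool_rot: [-0.023, 0.705, -0.014, 0.709]
ft_force: [-3.3, -22.4, -3.6]
grip_width: 0.0147
time: 6.75
position: [0.4789, -0.0063, 0.1196]
tool_rot: [-0.031, 0.706, -0.018, 0.707]
ft_force: [-2.3, -23.5, -3.2]
grip_width: 0.015
```

```bash
python3 -m inch '[[0,[0,0,0],[0,0,0]],[45,[0,0,0],[0,0,0]],[45,[0,0,0],[0,0,0]],[45,[0,0,0],[0,0,0]],[45,[-20,0,0],[0,0,0]],[45,[-35,0,0],[0,0,0]],[87,[-30,0,0],[0,0,0]],[87,[0,0,0],[0,0,0]]]'
python3 - <<'E'
from h import *
print(get_obs()["ft_force"])
for c in("side","scene"):
    im=imaging.camera(c)
    for t in("cap","hub","guard_grip"): print(c,t,[(np.round(d["pixel"],1).tolist(),round(d["confidence"],2)) for d in imaging.tip_of(c,t)])
    im=cv2.cvtColor(im,cv2.COLOR_RGB2BGR)
    print(proj(c,w(P0,[[0,-.085,.056],[0,-.085,.097],[-.045,.085,.131]])).round(1).tolist())
    cv2.imwrite(f"pics/c_{c}.png",cv2.resize(im[140:320,170:370],None,fx=3,fy=3,interpolation=cv2.INTER_CUBIC))
togo([.512,-.175,.2],P0[2]+np.pi/2)
E
```

```text
time: 7.75
position: [0.4773, 0.0019, 0.2066]
tool_rot: [-0.031, 0.707, -0.016, 0.706]
ft_force: [-1.3, 0.6, -1.1]
grip_width: 0.0582
[-1.26266866  0.58458454 -1.06457051]
side cap [([334.8, 369.9], 0.65), ([269.2, 253.6], 0.54)]
side hub [([269.2, 249.9], 0.63), ([270.2, 251.1], 0.6)]
side guard_grip [([237.8, 191.0], 0.61)]
[[269.7, 249.6], [269.4, 242.0], [230.8, 190.8]]
scene cap [([377.3, 262.5], 0.18)]
scene hub [([281.0, 244.0], 0.85)]
scene guard_grip [([224.2, 202.7], 0.81)]
[[281.6, 245.0], [281.5, 233.6], [221.7, 204.1]]
t 8.15 pos [0.4753 0.0017 0.2037] q [-0.19  0.36  1.81 -0.08  0.96 -1.73] w 0.0846
tool axes [[-0.008, -0.02, 1.0], [-0.066, 0.998, 0.019], [-0.998, -0.065, -0.009]]
shift mm [  15.  -176.8   33.3] yaw turn world -2.3 -> about tool x 2.3 tilt err deg 3.79
```

View pics/c_side.png

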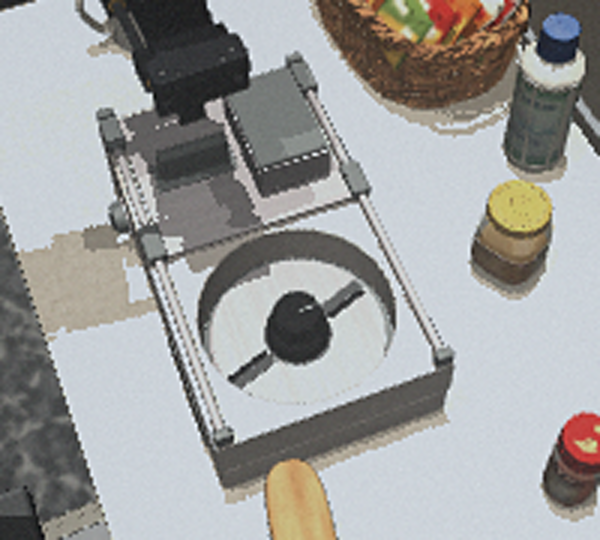

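The side view shows the guard at its stop over the motor. The cap is uncovered, and its knob is at about image (269,248), which agrees with my hub estimate.

```bash
python3 -m inch '[[87,[0,-44,8],[0,0,3.8]],[87,[0,-44,8],[0,0,0]],[87,[0,-44,8],[0,0,0]],[87,[0,-44,8],[0,0,0]],[87,[0,0,0],[10,0,0]],[87,[0,0,0],[10,0,0]],[87,[0,0,0],[10,0,0]],[87,[0,0,0],[10,0,0]],[87,[0,0,0],[10,0,0]],[87,[0,0,0],[10,0,0]],[87,[0,0,0],[0,0,0]]]' 20
python3 - <<'E'
from h import *
togo([.512,-.173,.2],P0[2]+np.pi/2-np.pi/3)
im=imaging.camera("wrist")
for t in("cap","hub"): print(t,[(np.round(d["pixel"],1).tolist(),round(d["confidence"],2)) for d in imaging.tip_of("wrist",t)])
print([(d["box"],d["confidence"]) for d in imaging.cut_out("wrist","cap")])
im=cv2.cvtColor(im,cv2.COLOR_RGB2BGR)
th=np.linspace(0,2*np.pi,40)[:,None]
H=w(P0,[0,-.085,.097])[0]
for r,z,col in((.021,.097,(0,0,255)),(.079,.056,(0,255,0))):
    q=proj("wrist",np.c_[H[0]+r*np.cos(th),H[1]+r*np.sin(th),0*th+z]);cv2.polylines(im,[q.astype(int)],True,col,1)
cv2.imwrite("pics/w2.png",im)
E
```

```text
time: 9.52
position: [0.5103, -0.1792, 0.1985]
tool_rot: [0.357, 0.617, -0.358, 0.603]
ft_force: [-0.2, 0.8, -0.6]
grip_width: 0.0869
t 9.525 pos [ 0.5103 -0.1792  0.1985] q [-0.54  0.45  1.66 -0.    1.05 -1.05] w 0.0869
tool axes [[-0.019, 0.873, 0.488], [0.008, 0.488, -0.873], [-1.0, -0.012, -0.017]]
shift mm [-1.5  4.5 -4.6] yaw turn world -0.4 -> about tool x 0.4 tilt err deg 1.17
cap [([288.4, 194.2], 0.86)]
hub []
[([286.3, 198.4, 60.6, 58.8], 0.79)]
```

View pics/w2.png

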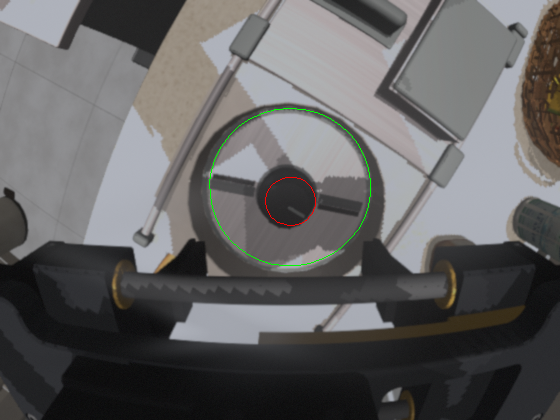

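The wrist view shows the model circles lying over the knob and disc, with the knob's centre at about (289,201).

```bash
python3 - <<'E'
from h import *
f=least_squares(lambda v:proj("wrist",[v[0],v[1],.056])[0]-[288.4,194.2],[.512,-.173]);print("cap origin",f.x)
f2=least_squares(lambda v:proj("wrist",[v[0],v[1],.077])[0]-[286.3,198.4],[.512,-.173]);print("mask ctr",f2.x)
togo([.512,-.174,.068],P0[2]+np.pi/2-np.pi/3)
E
```

```text
cap origin [ 0.51196253 -0.17618217]
mask ctr [ 0.50979707 -0.17629135]
t 9.725 pos [ 0.5105 -0.1793  0.1989] q [-0.54  0.45  1.65 -0.    1.05 -1.05] w 0.087
tool axes [[-0.018, 0.873, 0.488], [0.008, 0.488, -0.873], [-1.0, -0.012, -0.016]]
shift mm [130.9   5.4  -1.8] yaw turn world -0.4 -> about tool x 0.4 tilt err deg 1.13
```

```bash
python3 -m inch '[[87,[20,3.4,-3],[0,-1,0.7]],[87,[35,0,0],[0,0,0]],[87,[30,0,0],[0,0,0]],[87,[20,0,0],[0,0,0]],[87,[0,0,0],[0,0,0]]]' 20
python3 -c "
from h import *
togo([.512,-.175,.078],P0[2]+np.pi/2-np.pi/3);print(get_obs()['ft_force'])"
```

```text
time: 10.35
position: [0.5137, -0.176, 0.0923]
tool_rot: [0.355, 0.609, -0.356, 0.614]
ft_force: [0.0, -0.6, 0.8]
grip_width: 0.0869
t 10.35 pos [ 0.5137 -0.176   0.0923] q [-0.54  0.61  1.76 -0.    0.77 -1.05] w 0.0869
tool axes [[0.006, 0.869, 0.495], [-0.004, 0.495, -0.869], [-1.0, 0.003, 0.006]]
shift mm [14.2 -1.1 -1.8] yaw turn world -0.8 -> about tool x 0.8 tilt err deg 0.4
[ 0.01307618 -0.61780751  0.77418242]
```

```bash
python3 -m inch '[[87,[13,-1,-1.5],[0,0,0]],[50,[1,0,0],[0,0,0]],[50,[0,0,0],[0,0,0]],[35,[0,0,0],[0,0,0]],[35,[0,0,0],[0,0,0]],[35,[0,0,0],[0,0,0]],[35,[0,0,0],[0,0,0]],[35,[0,0,0],[0,0,0]]]' 30
python3 -c "
from h import *
togo([.512,-.175,.078],P0[2]+np.pi/2-np.pi/3);o=get_obs();print(o['ft_force'],o['moment'])"
```

```text
time: 11.35
position: [0.5116, -0.1774, 0.0804]
tool_rot: [0.353, 0.609, -0.356, 0.615]
ft_force: [0.6, -0.0, -1.0]
grip_width: 0.0409
t 11.35 pos [ 0.5116 -0.1774  0.0804] q [-0.54  0.63  1.77 -0.01  0.74 -1.05] w 0.0409
tool axes [[0.006, 0.867, 0.498], [-0.009, 0.498, -0.867], [-1.0, 0.001, 0.01]]
shift mm [ 2.4  1.6 -1.9] yaw turn world -1.1 -> about tool x 1.1 tilt err deg 0.59
[ 0.59465393 -0.03362414 -1.00368857] [-0.04108049 -0.0263133   0.01935786]
```

Knob gripped at 41 mm. I'll try anticlockwise first, which is a negative turn about tool x.

```bash
python3 -m inch '[[35,[0,0,0],[-4,0,0]],[35,[0,0,0],[-4,0,0]],[35,[0,0,0],[-3,0,0]]]' 40
python3 -c "
from h import *
togo([.512,-.175,.078],P0[2]+np.pi/2-np.pi/3);o=get_obs();print(o['ft_force'],o['moment'])"
```

```text
time: 11.72
position: [0.5112, -0.1767, 0.0803]
tool_rot: [0.295, 0.64, -0.296, 0.645]
ft_force: [-1.5, 0.3, 1.1]
grip_width: 0.041
t 11.725 pos [ 0.5112 -0.1767  0.0803] q [-0.54  0.63  1.77 -0.    0.74 -1.25] w 0.041
tool axes [[0.006, 0.76, 0.65], [-0.005, 0.65, -0.76], [-1.0, 0.001, 0.007]]
shift mm [ 2.3  1.7 -0.8] yaw turn world -11.7 -> about tool x 11.7 tilt err deg 0.43
[-1.50702768  0.26356682  1.07312617] [-0.16260055  0.35689948 -1.12695791]
```

Anticlockwise meets a hard −1.1 N m, so the thread looks left-handed. I'll turn it clockwise.

```bash
python3 -m inch '[[35,[0,0,0],[6,0,0]],[35,[0,0,0],[8,0,0]],[35,[0,0,0],[8,0,0]],[35,[0,0,0],[8,0,0]]]' 40
python3 -c "
from h import *
togo([.512,-.175,.078],P0[2]+np.pi/2-np.pi/3);o=get_obs();print(o['ft_force'],o['moment'])"
```

```text
time: 12.22
position: [0.5111, -0.1768, 0.0803]
tool_rot: [0.456, 0.537, -0.457, 0.543]
ft_force: [-0.6, -1.4, 0.1]
grip_width: 0.0413
t 12.225 pos [ 0.5111 -0.1768  0.0803] q [-0.54  0.63  1.77 -0.    0.74 -0.7 ] w 0.0413
tool axes [[0.006, 0.986, 0.167], [-0.005, 0.167, -0.986], [-1.0, 0.005, 0.006]]
shift mm [ 2.3  1.2 -1.7] yaw turn world 19.2 -> about tool x -19.2 tilt err deg 0.43
[-0.57917367 -1.35131568  0.06044192] [-0.29306636  0.27470132  0.00510129]
```

```bash
python3 -m inch '[[35,[0,0,0],[9.5,0,0]],[35,[0,0,0],[9.5,0,0]],[35,[0,0,0],[9.5,0,0]],[35,[0,0,0],[9.5,0,0]],[35,[0,0,0],[9.5,0,0]],[35,[0,0,0],[9,0,0]],[35,[0,0,0],[0,0,0]]]' 40
python3 -c "
from h import *
togo([.512,-.175,.078],0);o=get_obs();print(o['ft_force'],o['moment'])"
```

```text
time: 13.1
position: [0.5109, -0.1768, 0.0803]
tool_rot: [0.662, 0.247, -0.661, 0.252]
ft_force: [-0.8, -0.8, -0.1]
grip_width: 0.0413
t 13.1 pos [ 0.5109 -0.1768  0.0803] q [-0.54  0.63  1.77 -0.    0.74  0.31] w 0.0413
tool axes [[0.004, 0.661, -0.751], [-0.005, -0.751, -0.661], [-1.0, 0.007, 0.0]]
shift mm [ 2.3 -0.6 -2. ] yaw turn world 48.7 -> about tool x -48.7 tilt err deg 0.4
[-0.77551002 -0.77103609 -0.11247063] [-0.17128612  0.26512026 -0.01232044]
```

Turned freely by 1.5 rad, so now a gentle lift while I check the force.

```bash
python3 -m inch '[[35,[-3,0,0],[0,0,0]],[35,[-5,0,0],[0,0,0]],[35,[-6,0,0],[0,0,0]]]'; python3 -m inch '[[35,[-15,0,0],[0,0,0]],[35,[-20,0,0],[0,0,0]],[35,[-20,0,0],[0,0,0]],[35,[-15,0,0],[0,0,0]],[35,[0,0,0],[0,0,0]],[35,[0,0,0],[0,0,0]]]'
python3 - <<'E'
from h import *
o=get_obs();print(o['ft_force'],o['moment'],o["position"],o["grip_width"])
out=[]
for c,(a,b) in {"scene":(190,130),"side":(170,140)}.items():
    im=cv2.cvtColor(imaging.camera(c),cv2.COLOR_RGB2BGR)
    out.append(cv2.resize(im[b:b+190,a:a+130],None,fx=3,fy=3,interpolation=cv2.INTER_CUBIC))
cv2.imwrite("pics/end.png",np.hstack(out))
E
```

```text
time: 13.48
position: [0.5107, -0.1762, 0.0947]
tool_rot: [0.662, 0.249, -0.66, 0.253]
ft_force: [0.1, 0.1, -0.2]
grip_width: 0.0409
time: 14.22
position: [0.5121, -0.1763, 0.1722]
tool_rot: [0.663, 0.248, -0.658, 0.255]
ft_force: [0.3, 1.0, -0.9]
grip_width: 0.0412
[ 0.32413661  1.03934752 -0.91995189] [-0.10179214  0.11533831  0.0793539 ] [ 0.51211858 -0.17627614  0.17219108] 0.04123508343667289
```

View pics/end.png

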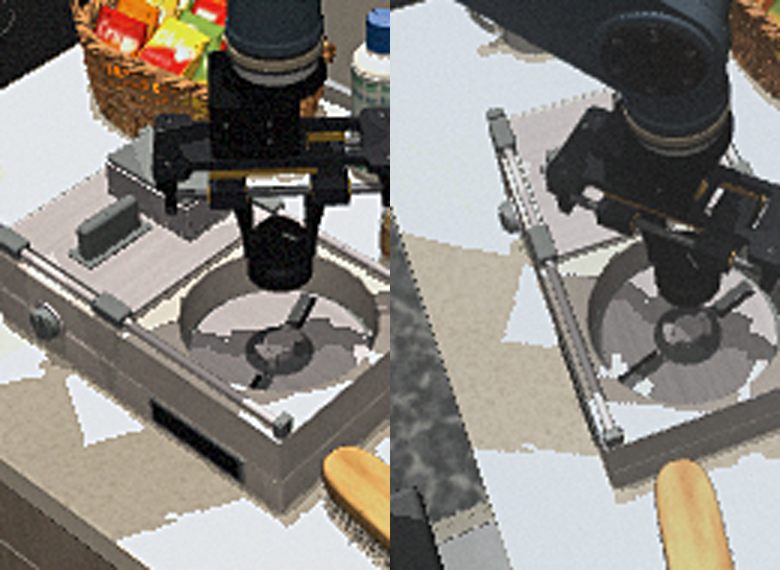

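The picture shows the cap upright in the gripper. It's about 9 cm above the disc with the spindle bare, and the guard is at its stop. I'm handing in.

```bash
python3 -c "
from rig import robot,get_obs
import numpy as np
o=get_obs();print(o['time'],np.abs(o['joint_velocities']).max(),o['grip_width'])
print(robot.hand_in())"
```

```text
14.325 0.01084743449226868 0.04089166569974683
the job is handed in; nothing more can be done
None
```

The cap is off and I handed in at 14.3 s with it still in the gripper. I got no verdict back.

- **Guard:** I gripped the fin and slid the guard until it stopped dead at about 23 N. The later pictures show it still at the motor end.
- **Thread:** Anticlockwise it came up hard at about 1.1 N m, so it is left-handed. Clockwise it turned freely, with almost no moment, for about 1.5 rad.
- **Cap:** It lifted off with no noticeable pull. In the last picture it is upright, about 9 cm above the disc and touching nothing else, with the spindle bare. The finger opening was 41 mm and the arm was almost still.
- **Other things:** The honey and spice jars and the brush looked in place in the pictures after the guard was moved. I did not measure any bystander again at the end. The arm's path kept well clear of all of them.
- **Disagreement:** My estimates of the hub position differed by 2–3 mm between the slicer model and the wrist camera. This did not affect the grasp.

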